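# Close the peg tin and put it away in its case

### The job

Fold the lid of the steel peg tin fully shut while the tin is still out on the washing machine, then put the closed tin away in its plywood case, the one with two tall ends: lengthways, upright and fully down on the case's floor. Set it down rather than dropping it, do not tip it over, and let go.

Things in the scene. Friction and masses are not known exactly. Their poses are not given: they have to be found in the camera images.
- tin_mid (a point): Centre of the loose stainless steel peg tin, the box with a hinged flip-top lid, 24 mm above its underside. 90 mm long (x), 56 wide (y, grip across it), 48 high when shut; 0.35 kg, two pegs lie in it. The hinge runs along y at its +x end, 45 mm from this point in x, 22 mm above it; that end points away from the robot within 30 degrees. z is up.
- tin_lid (a joint): Lid angle, rad: 0 shut, 1.57 straight up, more leans back past the hinge (stop at 2.5). Starts open at 2.05 to 2.3. A flat steel plate 90 x 56 x 4 mm on a stiff hinge: it stays where it is left and moves with about 1 N at its free edge.
- lid_edge (a point): Middle of the lid's free edge (the edge opposite the hinge), 90 mm from the hinge axis, half-way through the 4 mm plate.
- case_in (a point): Centre of the inner floor of the tin's fixed plywood case; floor top 5 mm above the machine's lid. Inside 114 mm long (x), 80 wide (y), walls 5 thick. End walls at +x and -x rise 72 mm above this floor. The long sides have only corner pieces 24 mm long, 25 high above the floor, with a 66 mm gap between for fingers. z up; tin's length goes along x, either way round.
Not all that is in view belongs to the job. What is shaped like the part that bears tin_mid but orange or red is not meant.

How it is judged:
On the way:
1. the lid is folded shut with the tin still out of the case (value of joint tin_lid below 0.12 rad and horizontal distance between tin_mid and case_in above 0.12 m), for 0.2 s.
At the end, for the whole second after the job is handed in: The tin stands released in its case: its centre within 16 mm of the case's centre both ways and 18 to 29 mm above the case's floor (so resting on it), its length within 20 degrees of the case's, tilted under 6 degrees, lid shut to under 0.12 rad (7 degrees) (value of joint tin_lid below 0.12 rad and x of tin_mid in the frame of case_in between -0.016 and 0.016 m and y of tin_mid in the frame of case_in between -0.016 and 0.016 m and z of tin_mid in the frame of case_in between 0.018 and 0.029 m and angle between tin_mid's own z axis and vertical below 0.1 rad and angle between the x axis of tin_mid and the x axis of case_in, either way round below 0.35 rad); the robot touches nothing.
It fails at once if the tin is tipped over (beyond 35 degrees) (angle between tin_mid's own z axis and vertical above 0.6 rad).
It fails at once if the tin is dropped into the case (faster than 0.6 m/s over it) (linear speed of tin above 0.6 m/s and horizontal distance between tin_mid and case_in below 0.03 m).
It also fails if it takes over 58 s, if anything falls off the work surface, if the arm or the gripper's body presses on something with over 40 N, if the wrist force passes 120 N, or if a joint passes its speed limit or range.

### The arm

A 6-joint arm with a two-finger parallel gripper is mounted at the origin on the work surface. World frame = base frame: x ahead of the robot, y to its left, z up, the work surface at z = 0. Lengths are in m, angles in rad, forces in N, time in s.
With the tool pointing down it reaches from about 0.375 to 0.975 m from the base axis. Payload 3.8 kg.
Tool frame: the origin (TCP) lies between the finger pads; the fingertips stand 14 mm ahead of it and the grasp point (between the pads) lies 5 mm behind it (tips_ahead is the distance from the TCP to the fingertips, in m); x points along the fingers, y is the direction in which the jaws open and shut, and the axes are right-handed (so a half turn about x gives the same grasp; the last joint's range is limited). The gripper opens to 85 mm and grips with 20 to 120 N. Pads are 22 mm wide; open, the fingers measure 114 mm over their backs; the gripper's body (76 mm by 85 mm) begins 54 mm behind the grasp point. The pads swing forward as they close: fully open they stand 13 mm farther back than shut.
Start: joints at [-1.349, 0.264, 1.604, -0, 1.274, -0.037], TCP at [0.173, -0.653, 0.245] pointing down, gripper open.
Joint ranges: [-2.63, 2.63], [-0.94, 2.18], [0.31, 2.57], [-1.31, 4.45], [0, 2.66], [-2.55, 2.55]. Speed limits (rad/s): [2.57, 2.57, 3.14, 3.14, 3.14, 3.14].

### API

Orientations are given as a rotation vector (axis times angle).
In Python, from workcell import read_state, read_camera, camera_params, finish_job, spot_in, tips_ahead gives the robot as it stands.
- The arm moves only by the tool apply_moves, never from a script. Its argument "commands" is a list of rows, each a list of 7 numbers: the closure, from 0 (fully open) to 1 (shut), then the shift along the tool's x, y, z in mm, then the turn, a rotation vector about the tool's x, y, z in degrees. A call has 1 to 8 rows; each row is the pose to reach, as a shift and turn from the pose commanded when the call began, along the tool's axes at that moment; what a row does not reach only later rows make up. A row lasts 1/8 s, in which the tool goes at most 62.5 mm and 10.7 degrees, less where a joint would pass 70% of its speed; a pose out of reach is approached as far as the arm can. A call with a gripper value outside its range is refused whole. The fingers move at their own pace and stop on an object; "force" is the grip in N (left out, the last holds). Time passes only in rows, so rows that repeat a pose let the fingers close. It gives the time, the measured TCP pose, the force and the opening at its end, in the units of the state.
- read_state(): the state, without advancing time (a new reading comes with each control period).
- read_camera(name): name is "side" or "top"; returns (picture, depth): 384x512x3 uint8, red, green, blue; 384x512 float32, m along the optical axis (not along the pixel's ray), 0 where there is no reading.
- camera_params(name): a dict with "fx", "fy", "cx", "cy" (pixels), "k1" (the pictures are not rectified: a ray, as slopes to the right and down, at radius r is drawn at 1 + k1 r^2 times it, then the intrinsics apply), "camera_from_world" (4x4, takes a point from world to camera coordinates). Camera axes: x right, y down, z forward; pixel columns grow to the right and rows downward; lengths in m; the calibration is good to about 2 mm. A picture is of the moment at which its call begins. camera_params takes no time and is no camera call.
- finish_job(): hands the job in, once; it reports no verdict.
Trained networks look in the newest picture that a camera, given by its name, has taken for a name from the list of things; names that differ only in an ending like _2 or _b are one class to them, and where a whole thing is asked for, a point or a joint stands for the part that bears it (a point fixed in the world has none). Each returns a list of dicts, best first, with "p" (0 to 1); they miss things now and then, are a little off and sometimes report something else, mostly with a low value. They report only what shows in the picture. A call takes as long as a camera call. They do not tell look-alikes from the thing itself.
- spot_in(camera, name): "at" ([column, row] in pixels, amid what is visible of it).
The state is a dict: "time": time; "q": joint angles; "joint_vel": joint speeds; "joint_torque": joint torques, N m; "tool_pos": TCP position; "tcp_rot": TCP orientation; "wrist_force": force on the tool from outside, world axes, zero at the start; "torque": the same for the moment, N m; "width": opening from 0.0 (shut) to 1.0 (fully open).
Only numpy, scipy, OpenCV 4.12 (cv2) and the standard library are available. Lean on these libraries where they do the work, as an engineer would, in place of code of your own. Each camera call takes 0.05 s, during which the arm holds its last target. There are 200 camera calls.

## Working session

There is one attempt and no reset: what is moved stays moved. The work goes in short steps, Python scripts to look and compute and a tool call to move; the robot and the scene stay as the last step left them, time stands still between calls to the robot, and variables do not carry over. Pictures are saved under pics/ and viewed, on a budget of 10 in all, crops included, one or two more only if the job needs it, and the job is handed in when it is done.

Besides the shell and the picture viewer there is one more tool, called after "Emit:" as name(argument=value, ...) on one line, values as JSON. apply_moves: Moves the arm, as the interface text tells. Its arguments: {"type":"object","properties":{"commands":{"type":"array","items":{"type":"array","items":{"type":"number"}}},"force":{"type":"number"}},"required":["commands"]}

```bash
mkdir -p pics; ls; cat > h.py <<'E'
import numpy as np, cv2
from workcell import *
from scipy.spatial.transform import Rotation as R
def cloud(name):
    rgb,d=read_camera(name); P=camera_params(name)
    h,w=d.shape; u,v=np.meshgrid(np.arange(w),np.arange(h))
    K=np.array([[P["fx"],0,P["cx"]],[0,P["fy"],P["cy"]],[0,0,1]])
    n=cv2.undistortPoints(np.stack([u,v],-1).reshape(-1,1,2).astype(float),K,np.array([P["k1"],0,0,0.])).reshape(h,w,2)
    c=np.concatenate([n*d[...,None],d[...,None]],-1)
    T=np.linalg.inv(P["camera_from_world"])
    X=c@T[:3,:3].T+T[:3,3]; X[d==0]=np.nan
    return rgb,X
E
python3 - <<'E'
from h import *
ims=[]
for c in("top","side"):
    rgb,X=cloud(c); np.savez(c,rgb=rgb,X=X)
    cv2.imwrite(f"pics/{c}0.png",rgb[...,::-1])
    print(c,np.linalg.inv(camera_params(c)["camera_from_world"])[:3,3])
    for n in("tin_mid","lid_edge","tin_lid","case_in"):
        for s in spot_in(c,n)[:4]:
            a=np.round(s["at"]).astype(int); print(n,s["p"],a,X[a[1],a[0]].round(3))
s=read_state();print(s)
E
```

```text
pics
top [0.44318726 0.11249032 1.04826925]
tin_mid 0.96 [128 139] [0.643 0.413 0.048]
tin_mid 0.67 [112 206] [0.49  0.448 0.049]
tin_mid 0.62 [220 179] [0.551 0.206 0.002]
lid_edge 0.8 [127 139] [0.643 0.415 0.049]
lid_edge 0.74 [211 164] [0.575 0.218 0.086]
lid_edge 0.68 [110 203] [0.497 0.454 0.047]
tin_lid 0.74 [110 206] [0.49  0.454 0.046]
tin_lid 0.72 [124 134] [0.655 0.423 0.047]
tin_lid 0.61 [211 165] [0.574 0.219 0.08 ]
case_in 0.8 [390 209] [ 0.472 -0.19   0.003]
side [ 0.42374936 -0.68163478  0.59558393]
tin_mid 0.92 [284 136] [0.644 0.397 0.05 ]
tin_mid 0.84 [257 180] [0.529 0.167 0.044]
tin_mid 0.79 [236 135] [0.497 0.428 0.049]
tin_mid 0.4 [243 295] [ 0.457 -0.176  0.004]
lid_edge 0.73 [285 133] [0.652 0.421 0.048]
lid_edge 0.72 [231 132] [0.483 0.452 0.048]
lid_edge 0.56 [270 155] [0.572 0.22  0.086]
tin_lid 0.75 [269 155] [0.57  0.227 0.082]
tin_lid 0.67 [288 135] [0.659 0.405 0.048]
tin_lid 0.56 [236 131] [0.499 0.455 0.049]
case_in 0.97 [242 292] [ 0.456 -0.171  0.007]
{'time': 0.5, 'q': array([-1.34889181e+00,  2.63924900e-01,  1.60403013e+00,  3.29945895e-05,
        1.27372842e+00, -3.69118059e-02]), 'joint_vel': array([-0.0005008 , -0.00058288, -0.00044297,  0.00029916,  0.00184562,
       -0.00108024]), 'joint_torque': array([-1.74327351e-04, -5.14404559e+01, -3.67237329e+01, -8.34413686e-05,
        2.58875822e-03,  8.07495979e-06]), 'tool_pos': array([ 0.17275134, -0.65248929,  0.24524663]), 'tcp_rot': array([ 2.08348224,  0.27121947, -2.08343386]), 'wrist_force': array([-0.17097937,  0.33209771, -0.12959983]), 'torque': array([ 0.02437922, -0.04280288,  0.0741997 ]), 'width': 0.9986041105076207}
```

```bash
python3 - <<'E'
import cv2,numpy as np
t=cv2.imread("pics/top0.png");s=cv2.imread("pics/side0.png")
cv2.imwrite("pics/top0b.png",cv2.resize(t,(800,600),interpolation=3))
cv2.imwrite("pics/crop.png",np.hstack([cv2.resize(t[120:240,160:280],(400,400),interpolation=3),cv2.resize(s[110:230,200:320],(400,400),interpolation=3)]))
E
```

```text
(no output)
```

View pics/top0b.png

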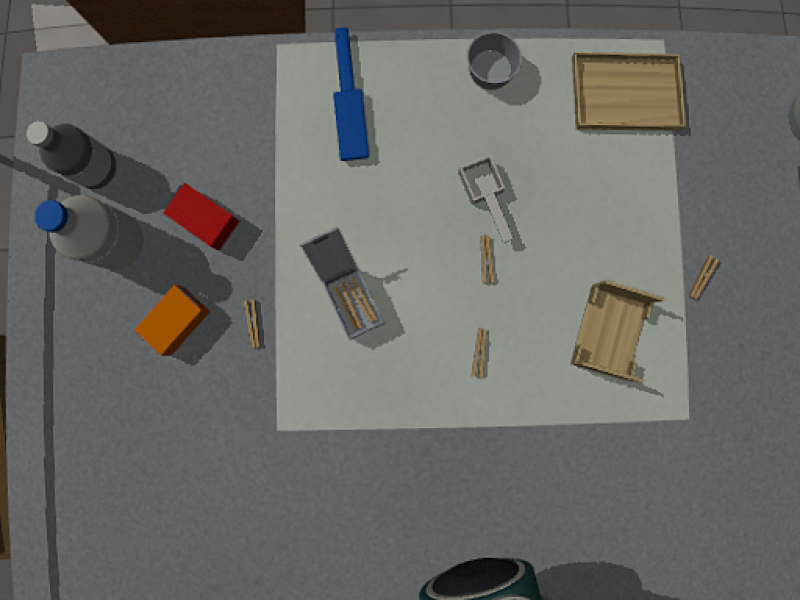

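View pics/crop.png

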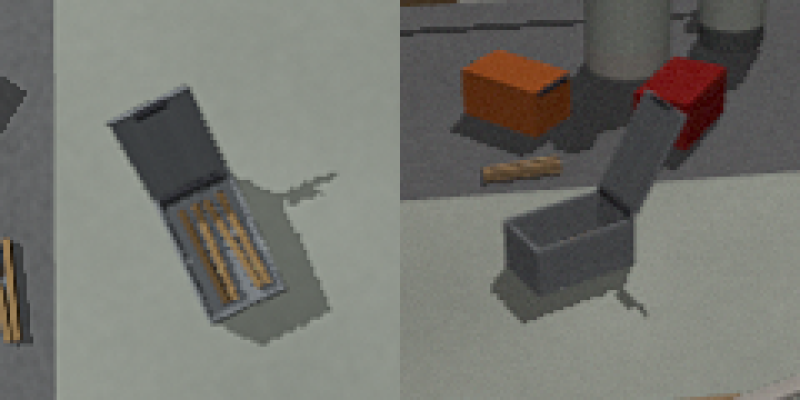

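View pics/side0.png

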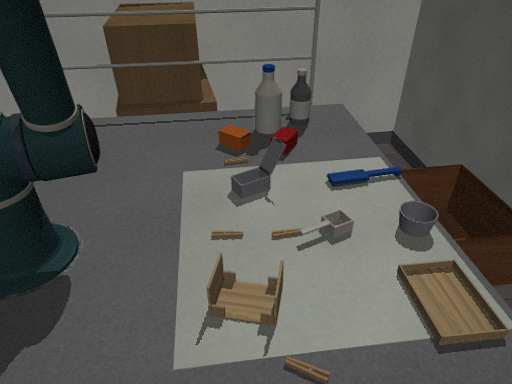

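The top view shows three box-shaped candidates: the open grey tin at about (216,175) of the 512-wide picture, an orange box at (112,206) and a red box at (128,139). The grey one is meant: it is steel, has an open lid with pegs inside, and the crop confirms it. The case is at (390,209), with two tall ends; the tray at the upper right has low walls all round. Next I measure both.

```bash
python3 - <<'E'
from h import *
T=np.load("top.npz")["X"].reshape(-1,3);S=np.load("side.npz")["X"].reshape(-1,3)
def sel(X,x0,x1,y0,y1,z0,z1): 
    return X[(X[:,0]>x0)&(X[:,0]<x1)&(X[:,1]>y0)&(X[:,1]<y1)&(X[:,2]>z0)&(X[:,2]<z1)]
def rect(p):
    (c,s,a)=cv2.minAreaRect((p[:,:2]*1000).astype(np.float32)); return np.round(c,1),np.round(s,1),round(a,1),len(p)
for n,X in(("top",T),("side",S),("both",np.vstack([T,S]))):
    b=sel(X,.44,.7,.1,.32,.012,.2)
    print(n,"floor",np.nanmedian(sel(X,.4,.44,0,.1,-.02,.02)[:,2]), "tin z<.048",rect(b[b[:,2]<.048]),"rim",rect(b[(b[:,2]>.036)&(b[:,2]<.048)]))
    l=b[b[:,2]>.058]; c=l.mean(0); u,s,v=np.linalg.svd(l-c); print(" lid c",c.round(4),"n",v[2].round(3),"v0",v[0].round(3),"v1",v[1].round(3),len(l),"zmax",np.percentile(l[:,2],[50,98,100]))
    top=l[l[:,2]>np.percentile(l[:,2],93)];print(" edge",top.mean(0).round(4), rect(l))
    k=sel(X,.35,.6,-.3,-.08,.012,.1); w=k[k[:,2]>.04]
    print(" case",rect(k),"walls",rect(w),"top",rect(k[k[:,2]>.068]),np.percentile(w[:,2],99))
    f=sel(X,.42,.52,-.23,-.13,-.005,.011); print(" cfloor",np.median(f[:,2]))
E
```

```text
top floor 0.0007384964676933059 tin z<.048 (array([516.1, 193.3]), array([94. , 56.3]), 24.0, 386) rim (array([516.1, 193.3]), array([94. , 56.2]), 24.0, 156)
 lid c [0.5799 0.221  0.093 ] n [-0.782 -0.357  0.512] v0 [-0.485 -0.167 -0.858] v1 [ 0.392 -0.919 -0.042] 623 zmax [0.0940757  0.12510997 0.1306298 ]
 edge [0.5954 0.2262 0.1246] (array([579.1, 221.5]), array([44.7, 56.2]), 25.7, 623)
 case (array([ 463.2, -188.4]), array([ 91.4, 124.5]), 71.8, 604) walls (array([ 463. , -189.2]), array([ 90.3, 124.4]), 71.5, 332) top (array([ 462.9, -189.2]), array([ 89.7, 124.5]), 71.8, 220) 0.08002336021047204
 cfloor 0.004211704102206948
side floor 0.0023490344647848493 tin z<.048 (array([512.7, 190.7]), array([91.8, 62.2]), 23.7, 736) rim (array([512.7, 190.7]), array([91.8, 62.2]), 23.8, 255)
 lid c [0.5787 0.2172 0.0918] n [ 0.781  0.355 -0.515] v0 [-0.487 -0.171 -0.856] v1 [-0.392  0.919  0.039] 433 zmax [0.09179228 0.12553586 0.12780867]
 edge [0.595  0.2235 0.1243] (array([576.6, 217.3]), array([47.2, 60.4]), 27.7, 433)
 case (array([ 462.9, -190.2]), array([ 93.8, 123.9]), 72.4, 1235) walls (array([ 462.6, -191.2]), array([ 91. , 123.9]), 72.3, 579) top (array([ 462.8, -190.4]), array([ 89.6, 123.8]), 72.3, 295) 0.07936793851976871
 cfloor 0.005449934992246219
both floor 0.0015133046870058342 tin z<.048 (array([515.1, 191.7]), array([97.1, 62.2]), 23.7, 1122) rim (array([515.1, 191.8]), array([97.1, 62.2]), 23.8, 411)
 lid c [0.5794 0.2194 0.0925] n [-0.782 -0.351  0.515] v0 [-0.485 -0.175 -0.857] v1 [ 0.391 -0.92  -0.033] 1056 zmax [0.09285787 0.12533498 0.1306298 ]
 edge [0.5951 0.2258 0.1246] (array([578.4, 218.5]), array([50.8, 58.7]), 21.2, 1056)
 case (array([ 462.7, -189.8]), array([ 94.8, 124.8]), 72.1, 1839) walls (array([ 462.7, -189.9]), array([ 93. , 124.8]), 72.1, 911) top (array([ 462.8, -189.7]), array([ 91.2, 124.6]), 72.0, 515) 0.07951736414097645
 cfloor 0.004997308371632259
```

```bash
cat >> h.py <<'E'
def plan(tg, closure=0):
    """rows for world TCP targets (x,y,z,dir of tool y in deg, mod 180), tool down"""
    s=read_state(); p=s["tool_pos"]; M=R.from_rotvec(s["tcp_rot"]).as_matrix()
    print("t",round(s["time"],2),"pos",p.round(4),"x",M[:,0].round(3),"y",M[:,1].round(3),"F",s["wrist_force"].round(1),"w",round(s["width"],3),"q",s["q"].round(2))
    for t in tg:
        a=np.radians(t[3]); y=np.array([np.cos(a),np.sin(a),0])
        if y@M[:,1]<0: y=-y
        x=np.array([0,0,-1.]); N=np.stack([x,y,np.cross(x,y)],1)
        d=M.T@(np.array(t[:3])-p)*1000
        print(np.r_[d,R.from_matrix(M.T@N).as_rotvec(degrees=True)].round(1).tolist())
def tin(xp,z,c=(.513,.192),yaw=24,yp=0):
    a=np.radians(yaw); return (c[0]+xp*np.cos(a)-yp*np.sin(a),c[1]+xp*np.sin(a)+yp*np.cos(a),z,yaw+90)
E
python3 - <<'E'
from h import *
print(tips_ahead() if callable(tips_ahead) else tips_ahead)
plan([tin(.125,.26)])
E
```

```text
0.014
t 0.5 pos [ 0.1728 -0.6525  0.2452] x [ 0.  0. -1.] y [ 0.256 -0.967 -0.   ] F [-0.2  0.3 -0.1] w 0.999 q [-1.35  0.26  1.6   0.    1.27 -0.04]
[-14.7, -749.2, -668.4, -9.2, -0.0, 0.0]
```

Emit:
apply_moves(commands=[[1,-15,-375,-334,-9,0,0],[1,-15,-375,-334,-9,0,0],[1,-15,-375,-334,-9,0,0],[1,-15,-375,-334,-9,0,0],[1,-15,-375,-334,-9,0,0],[1,-15,-375,-334,-9,0,0],[1,-15,-375,-334,-9,0,0],[1,-15,-375,-334,-9,0,0]], force=40)

```text
time: 1.5
tool_pos: [0.3992, -0.2049, 0.2608]
tcp_rot: [1.993, 0.419, -1.991]
wrist_force: [1.2, -0.5, 0.5]
width: 0.003
```

```bash
python3 - <<'E'
from h import *
plan([tin(.125,.26)])
E
```

```text
t 1.5 pos [ 0.3992 -0.2049  0.2608] x [ 0.002 -0.001 -1.   ] y [ 0.404 -0.915  0.001] F [ 1.2 -0.5  0.5] w 0.003 q [-0.53 -0.19  2.04  0.    1.28  0.63]
[0.8, -317.7, -389.3, -0.2, -0.1, -0.1]
```

Emit:
apply_moves(commands=[[1,0,-318,-389,0,0,0],[1,0,-318,-389,0,0,0],[1,0,-318,-389,0,0,0],[1,0,-318,-389,0,0,0],[1,0,-318,-389,0,0,0],[1,0,-318,-389,0,0,0],[1,0,-318,-389,0,0,0],[1,0,-318,-389,0,0,0]])

```text
time: 2.5
tool_pos: [0.6256, 0.2412, 0.2605]
tcp_rot: [1.993, 0.42, -1.991]
wrist_force: [0.9, -0.0, -0.6]
width: -0.001
```

```bash
python3 - <<'E'
from h import *
H=.045
plan([tin(H+.075,.26),tin(H+.075,.109),tin(H+.013,.119),tin(H-.025,.126),tin(H-.053,.0995),tin(H-.063,.075),tin(H-.064,.062)])
E
```

```text
t 2.5 pos [0.6256 0.2412 0.2605] x [ 0.001 -0.    -1.   ] y [ 0.404 -0.915  0.   ] F [ 0.9 -0.  -0.6] w -0.001 q [ 0.33  0.25  1.6  -0.    1.3   1.49]
[0.5, -0.8, 2.9, -0.2, -0.0, -0.0]
[151.5, -0.9, 3.0, -0.2, -0.0, -0.0]
[141.4, -0.7, 65.0, -0.2, -0.0, -0.0]
[134.4, -0.6, 103.0, -0.2, -0.0, -0.0]
[160.9, -0.5, 131.0, -0.2, -0.0, -0.0]
[185.4, -0.5, 141.1, -0.2, -0.0, -0.0]
[198.4, -0.5, 142.1, -0.2, -0.0, -0.0]
```

Going down behind the lid, then sweeping to a little past vertical, slowly.

Emit:
apply_moves(commands=[[1,60,0,0,0,0,0],[1,120,0,0,0,0,0],[1,150,0,2,0,0,0],[1,150,0,16,0,0,0],[1,148,0,28,0,0,0],[1,146,0,40,0,0,0],[1,144,0,52,0,0,0],[1,141,0,64,0,0,0]])

```text
time: 3.5
tool_pos: [0.5661, 0.2131, 0.1206]
tcp_rot: [1.994, 0.42, -1.99]
wrist_force: [1.4, 0.3, -0.3]
width: -0.001
```

Emit:
apply_moves(commands=[[1,-3,0,10,0,0,0],[1,-5,0,20,0,0,0],[1,-7,0,30,0,0,0],[1,-7,0,39,0,0,0]])

```text
time: 4.0
tool_pos: [0.5301, 0.1974, 0.1263]
tcp_rot: [1.992, 0.42, -1.992]
wrist_force: [0.5, -0.0, 0.1]
width: 0.0
```

```bash
python3 - <<'E'
from h import *
rgb,X=cloud("side"); rgb2,X2=cloud("top")
cv2.imwrite("pics/c2.png",np.hstack([cv2.resize(a,(400,400),interpolation=3) for a in(rgb2[100:250,140:290],rgb[90:240,190:340])])[...,::-1])
H=.045
plan([tin(H-.025,.126),tin(H-.053,.0995),tin(H-.063,.075),tin(H-.064,.062)])
E
```

```text
t 4.1 pos [0.5294 0.1971 0.1259] x [-0.001 -0.    -1.   ] y [ 0.404 -0.915 -0.   ] F [-1.   0.6  0.8] w -0.002 q [ 0.31  0.16  1.96 -0.    1.02  1.47]
[-0.1, -2.0, -2.9, -0.2, 0.1, 0.0]
[26.5, -1.9, 25.0, -0.2, 0.1, 0.0]
[51.0, -1.9, 35.0, -0.2, 0.1, 0.0]
[64.0, -1.9, 36.0, -0.2, 0.1, 0.0]
```

View pics/c2.png

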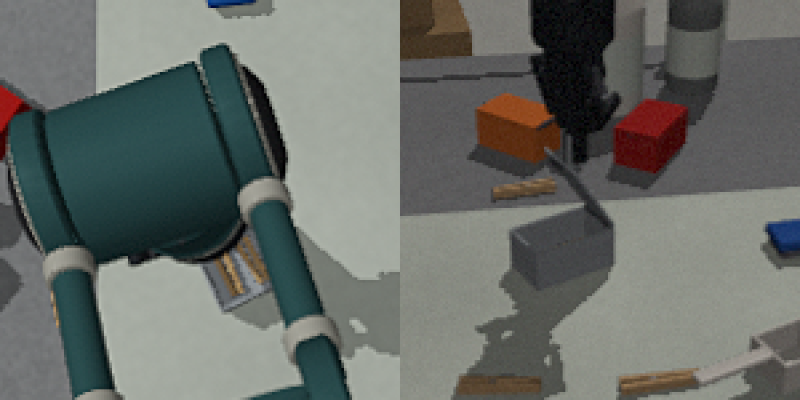

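The side view (right half) shows the lid past vertical and leaning toward the robot, finger behind it, tin upright (about crop (560,245)). I carry on folding and then press down.

Emit:
apply_moves(commands=[[1,8,0,6,0,0,0],[1,17,0,16,0,0,0],[1,26,0,25,0,0,0],[1,38,0,31,0,0,0],[1,51,0,34,0,0,0],[1,58,0,35,0,0,0],[1,62,0,35,0,0,0],[1,64,0,35,0,0,0]])

```text
time: 5.1
tool_pos: [0.4988, 0.1835, 0.0621]
tcp_rot: [1.992, 0.42, -1.992]
wrist_force: [-1.3, 0.2, 1.4]
width: 0.002
```

```bash
python3 - <<'E'
from h import *
plan([])
E
```

```text
t 5.1 pos [0.4988 0.1835 0.0621] x [ 0. -0. -1.] y [ 0.404 -0.915  0.   ] F [-1.3  0.2  1.4] w 0.002 q [ 0.31  0.18  2.07 -0.    0.89  1.46]
```

Emit:
apply_moves(commands=[[1,1,0,0,0,0,0],[1,2,0,0,0,0,0],[1,3,0,0,0,0,0],[1,3,0,0,0,0,0]])

```text
time: 5.6
tool_pos: [0.4989, 0.1835, 0.0616]
tcp_rot: [1.992, 0.42, -1.992]
wrist_force: [-6.7, -2.0, 15.1]
width: 0.002
```

Emit:
apply_moves(commands=[[0,-55,0,0,0,0,0],[0,-110,0,0,0,0,0],[0,-160,20,0,0,0,0],[0,-160,80,20,0,0,0],[0,-160,140,40,0,0,0],[0,-160,190,50,0,0,0],[0,-160,190,50,0,0,0]])

```text
time: 6.48
tool_pos: [0.5305, -0.0139, 0.2198]
tcp_rot: [1.996, 0.414, -1.993]
wrist_force: [0.6, 0.0, 0.3]
width: 1.0
```

```bash
python3 - <<'E'
from h import *
C=[]
for c in("side","top"):
    rgb,X=cloud(c); C.append(X.reshape(-1,3)); cv2.imwrite(f"pics/{c}3.png",rgb[...,::-1])
def rect(p):
    (c,s,a)=cv2.minAreaRect((p[:,:2]*1000).astype(np.float32)); return np.round(c,1),np.round(s,1),round(a,1),len(p)
for X in C+[np.vstack(C)]:
    b=X[(X[:,0]>.44)&(X[:,0]<.64)&(X[:,1]>.12)&(X[:,1]<.3)&(X[:,2]>.012)&(X[:,2]<.1)]
    t=b[b[:,2]>.038]
    if len(t)<30: print(len(t)); continue
    c=t.mean(0); v=np.linalg.svd(t-c)[2]
    print(rect(b),rect(t),"z",np.percentile(t[:,2],[5,50,95,100]).round(4),"n",v[2].round(3),"mean",c.round(4))
a=cv2.imread("pics/side3.png");b=cv2.imread("pics/top3.png")
cv2.imwrite("pics/c3.png",np.hstack([cv2.resize(b[100:250,140:290],(400,400),interpolation=3),cv2.resize(a[90:240,190:340],(400,400),interpolation=3)]))
E
```

```text
(array([514.5, 189.9]), array([93.5, 59.5]), 23.8, 827) (array([514.1, 190.3]), array([93.4, 59.1]), 24.5, 511) z [0.0398 0.0487 0.0507 0.0528] n [ 0.014 -0.071  0.997] mean [0.5131 0.184  0.0476]
(array([516.1, 193.3]), array([94. , 56.3]), 24.0, 1066) (array([516.2, 193.3]), array([93.9, 56.3]), 24.0, 1043) z [0.0445 0.0474 0.0503 0.0534] n [ 0.    -0.002  1.   ] mean [0.5152 0.1927 0.0474]
(array([515.7, 190.9]), array([96.7, 60.3]), 24.1, 1893) (array([515.5, 191.3]), array([96.8, 59.7]), 24.5, 1554) z [0.0431 0.0478 0.0505 0.0534] n [-0.006  0.025 -1.   ] mean [0.5145 0.1899 0.0474]
```

View pics/c3.png

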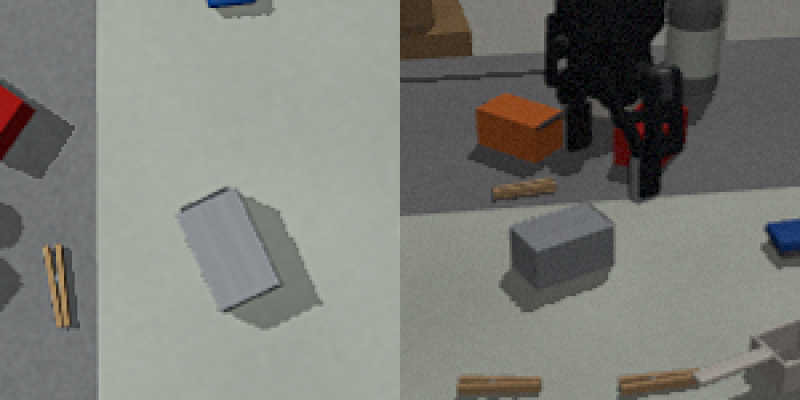

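The lid is shut: its top is flat at z ≈ 48 mm and the tin has not moved (0.515, 0.192, yaw 24°). Now the grasp.

```bash
python3 - <<'E'
from h import *
c=(.515,.1925)
plan([tin(0,.22,c),tin(0,.08,c),tin(0,.026,c)])
E
```

```text
t 6.58 pos [ 0.5298 -0.0109  0.2194] x [ 0.     0.001 -1.   ] y [ 0.402 -0.916 -0.   ] F [ 0.   0.1 -1.1] w 0.998 q [-0.07  0.01  1.94  0.    1.19  1.09]
[-0.5, -192.2, -68.3, -0.3, -0.0, 0.0]
[139.5, -192.1, -68.2, -0.3, -0.0, 0.0]
[193.5, -192.1, -68.2, -0.3, -0.0, 0.0]
```

Emit:
apply_moves(commands=[[0,0,-58,-21,0,0,0],[0,0,-116,-41,0,0,0],[0,0,-174,-62,0,0,0],[0,0,-192,-68,0,0,0],[0,0,-192,-68,0,0,0],[0,55,-192,-68,0,0,0],[0,100,-192,-68,0,0,0],[0,100,-192,-68,0,0,0]], force=40)

```text
time: 7.58
tool_pos: [0.5106, 0.1902, 0.1151]
tcp_rot: [1.982, 0.418, -2.002]
wrist_force: [-1.0, -1.1, 0.7]
width: 1.001
```

```bash
python3 - <<'E'
from h import *
c=(.515,.1925)
plan([tin(0,.026,c)])
E
```

```text
t 7.58 pos [0.5106 0.1902 0.1151] x [-0.009 -0.003 -1.   ] y [ 0.403 -0.915 -0.001] F [-1.  -1.1  0.7] w 1.001 q [ 0.31  0.14  2.   -0.    1.    1.47]
[89.0, -0.3, -5.9, -0.2, 0.6, 0.0]
```

Emit:
apply_moves(commands=[[0,0,0,0,0,0,0],[0,40,0,0,0,0,0],[0,70,0,0,0,0,0],[0,70,0,0,0,0,0],[0,70,0,0,0,0,0]])

```text
time: 8.2
tool_pos: [0.5165, 0.193, 0.0519]
tcp_rot: [1.997, 0.421, -1.988]
wrist_force: [0.3, -0.1, 0.1]
width: 0.999
```

```bash
python3 - <<'E'
from h import *
c=(.515,.1925)
plan([tin(0,.026,c)])
E
```

```text
t 8.2 pos [0.5165 0.193  0.0519] x [ 0.004  0.001 -1.   ] y [ 0.404 -0.915  0.001] F [ 0.3 -0.1  0.1] w 0.999 q [ 0.31  0.23  2.04 -0.    0.87  1.47]
[25.9, -0.1, 1.7, -0.2, -0.2, -0.0]
```

Emit:
apply_moves(commands=[[0,14,0,0,0,0,0],[0,25,0,0,0,0,0],[0,25,0,0,0,0,0],[0.6,25,0,0,0,0,0],[0.6,25,0,0,0,0,0],[0.6,25,0,0,0,0,0],[0.6,25,0,0,0,0,0]], force=40)

```text
time: 9.07
tool_pos: [0.5148, 0.1926, 0.0246]
tcp_rot: [1.993, 0.42, -1.991]
wrist_force: [1.1, -0.7, 1.3]
width: 0.65
```

```bash
python3 - <<'E'
from h import *
cc=(.463,-.190); z0=read_state()["tool_pos"][2]
plan([tin(0,z0,(.515,.1925)),tin(0,z0+.11,(.515,.1925)),tin(0,z0+.13,cc,-18)])
E
```

```text
t 9.07 pos [0.5148 0.1926 0.0246] x [ 0.001  0.    -1.   ] y [ 0.404 -0.915  0.   ] F [ 1.1 -0.7  1.3] w 0.65 q [ 0.31  0.27  2.05 -0.    0.82  1.47]
[0.0, 0.2, -0.2, -0.2, -0.1, -0.0]
[-110.0, 0.2, -0.3, -0.2, -0.1, -0.0]
[-130.1, 329.1, 201.8, 41.8, -0.1, 0.0]
```

Emit:
apply_moves(commands=[[0.6,-15,0,0,0,0,0],[0.6,-40,0,0,0,0,0],[0.6,-80,0,0,0,0,0],[0.6,-120,0,0,0,0,0],[0.6,-130,30,18,5,0,0],[0.6,-130,70,43,11,0,0],[0.6,-130,120,74,18,0,0],[0.6,-130,170,104,25,0,0]])

```text
time: 10.07
tool_pos: [0.4867, -0.0062, 0.1546]
tcp_rot: [-2.209, 0.026, 2.21]
wrist_force: [2.6, 0.0, -2.8]
width: 0.649
```

```bash
python3 - <<'E'
from h import *
plan([tin(0,.155,(.463,-.190),-18)])
E
```

```text
t 10.07 pos [ 0.4867 -0.0062  0.1546] x [-0.  0. -1.] y [-0.023 -1.    -0.   ] F [ 2.6  0.  -2.8] w 0.649 q [-0.06 -0.02  2.09  0.    1.07  1.53]
[-0.4, 184.3, 19.4, 16.7, 0.0, 0.0]
```

Emit:
apply_moves(commands=[[0.6,0,45,5,6,0,0],[0.6,0,90,10,10,0,0],[0.6,0,135,14,14,0,0],[0.6,0,165,18,17,0,0],[0.6,0,184,19,17,0,0],[0.6,0,184,19,17,0,0],[0.6,0,184,19,17,0,0],[0.6,0,184,19,17,0,0]])

```text
time: 11.08
tool_pos: [0.4651, -0.1875, 0.1541]
tcp_rot: [-2.05, 0.326, 2.051]
wrist_force: [-0.1, -0.8, -4.0]
width: 0.653
```

```bash
python3 - <<'E'
from h import *
C=[]
for c in("side","top"):
    rgb,X=cloud(c); C.append(X.reshape(-1,3)); cv2.imwrite(f"pics/{c}4.png",rgb[...,::-1])
def rect(p):
    (c,s,a)=cv2.minAreaRect((p[:,:2]*1000).astype(np.float32)); return np.round(c,1),np.round(s,1),round(a,1),len(p)
X=np.vstack(C); w=(X[:,0]>.35)&(X[:,0]<.58)&(X[:,1]>-.3)&(X[:,1]<-.08)
for z0,z1 in((.05,.085),(.068,.085),(.1,.18),(.13,.172),(.165,.185)): print(z0,z1,rect(X[w&(X[:,2]>z0)&(X[:,2]<z1)]))
plan([tin(0,.155,(.463,-.190),-18),tin(0,.030,(.463,-.190),-18)])
a=cv2.imread("pics/side4.png");b=cv2.imread("pics/top4.png")
cv2.imwrite("pics/c4.png",np.hstack([cv2.resize(b[130:290,310:470],(400,400),interpolation=3),cv2.resize(a[190:350,170:330],(400,400),interpolation=3)]))
E
```

```text
0.05 0.085 (array([ 462.6, -190.1]), array([ 92.7, 124.7]), 72.0, 649)
0.068 0.085 (array([ 462.5, -190.4]), array([ 92.1, 124.7]), 72.0, 421)
0.1 0.18 (array([ 465.2, -189.3]), array([83.5, 93.6]), 71.7, 2553)
0.13 0.172 (array([ 463.3, -190.6]), array([79.7, 90.7]), 71.5, 1156)
0.165 0.185 (array([ 465.2, -189.3]), array([83.5, 93.6]), 71.8, 1614)
t 11.18 pos [ 0.4652 -0.1877  0.1542] x [-0.  0. -1.] y [-0.311 -0.951 -0.   ] F [ 0.5  0.5 -3.6] w 0.649 q [-0.43  0.01  2.06  0.    1.06  1.45]
[-0.8, 2.9, 1.3, -0.1, 0.0, 0.0]
[124.2, 2.9, 1.3, -0.1, 0.0, 0.0]
```

View pics/c4.png

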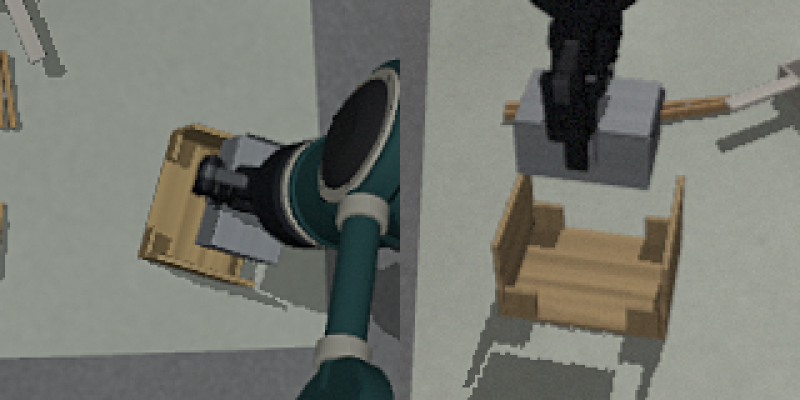

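The tin is held level over the case and in line with it: the side view shows it between the two tall ends, and the measured centres agree to about 3 mm. I lower it.

Emit:
apply_moves(commands=[[0.6,10,3,1,0,0,0],[0.6,35,3,1,0,0,0],[0.6,60,3,1,0,0,0],[0.6,80,3,1,0,0,0],[0.6,97,3,1,0,0,0],[0.6,108,3,1,0,0,0],[0.6,115,3,1,0,0,0],[0.6,120,3,1,0,0,0]])

```text
time: 12.18
tool_pos: [0.4635, -0.1913, 0.0342]
tcp_rot: [-2.051, 0.328, 2.05]
wrist_force: [-0.4, -0.6, -2.6]
width: 0.649
```

Emit:
apply_moves(commands=[[0.6,2,0,0,0,0,0],[0.6,4,0,0,0,0,0],[0.6,5,0,0,0,0,0],[0.6,5,0,0,0,0,0]])

```text
time: 12.68
tool_pos: [0.4634, -0.1912, 0.0296]
tcp_rot: [-2.051, 0.328, 2.05]
wrist_force: [-0.6, 0.5, -1.5]
width: 0.651
```

Weight is partly off; one more millimetre, then open gently.

Emit:
apply_moves(commands=[[0.6,1,0,0,0,0,0],[0.6,1,0,0,0,0,0]])

```text
time: 12.92
tool_pos: [0.4635, -0.1912, 0.0296]
tcp_rot: [-2.05, 0.328, 2.05]
wrist_force: [-3.8, 2.0, 7.6]
width: 0.649
```

Emit:
apply_moves(commands=[[0.25,0,0,0,0,0,0],[0.15,0,0,0,0,0,0],[0.05,0,0,0,0,0,0],[0.05,0,0,0,0,0,0],[0.05,-15,0,0,0,0,0],[0.05,-40,0,0,0,0,0],[0.05,-80,0,0,0,0,0],[0.05,-120,0,0,0,0,0]])

```text
time: 13.92
tool_pos: [0.4631, -0.1911, 0.1502]
tcp_rot: [-2.051, 0.328, 2.05]
wrist_force: [0.4, -0.1, 1.0]
width: 0.95
```

Emit:
apply_moves(commands=[[0.05,-30,-50,0,0,0,0],[0.05,-60,-100,0,0,0,0],[0.05,-60,-150,0,0,0,0],[0.05,-60,-180,0,0,0,0],[0.05,-60,-180,0,0,0,0]])

```text
time: 14.55
tool_pos: [0.5199, -0.0184, 0.2094]
tcp_rot: [-2.053, 0.324, 2.05]
wrist_force: [-0.6, -0.5, 0.6]
width: 0.951
```

```bash
python3 - <<'E'
from h import *
C=[]
for c in("side","top"):
    rgb,X=cloud(c); C.append(X.reshape(-1,3)); cv2.imwrite(f"pics/{c}5.png",rgb[...,::-1])
def rect(p):
    (c,s,a)=cv2.minAreaRect((p[:,:2]*1000).astype(np.float32)); return np.round(c,1),np.round(s,1),round(a,1),len(p)
for X in C:
    # tin in case frame
    a=np.radians(-18); d=X[:,:2]-[.4627,-.190]; u=d[:,0]*np.cos(a)+d[:,1]*np.sin(a); v=-d[:,0]*np.sin(a)+d[:,1]*np.cos(a)
    t=X[(abs(u)<.055)&(abs(v)<.038)&(X[:,2]>.047)&(X[:,2]<.06)]
    n=np.linalg.svd(t-t.mean(0))[2][2]
    print(rect(t),t.mean(0).round(4),"n",n.round(3)); w=X[(abs(u)<.075)&(abs(v)<.06)&(X[:,2]>.068)&(X[:,2]<.085)]; print("walls",rect(w))
plan([])
a=cv2.imread("pics/side5.png");b=cv2.imread("pics/top5.png")
cv2.imwrite("pics/c5.png",np.hstack([cv2.resize(b[130:290,310:470],(400,400),interpolation=3),cv2.resize(a[190:350,170:330],(400,400),interpolation=3)]))
E
```

```text
(array([ 463.9, -191.9]), array([59.1, 93.2]), 72.4, 1289) [ 0.4634 -0.1952  0.0536] n [ 0.008  0.029 -1.   ]
walls (array([ 462.9, -190. ]), array([ 91.7, 124.4]), 72.7, 295)
(array([ 463.3, -189.5]), array([56.6, 90.5]), 71.9, 930) [ 0.4614 -0.1884  0.0526] n [0.    0.007 1.   ]
walls (array([ 407. , -170.2]), array([89.6,  6.6]), 72.3, 102)
t 14.65 pos [ 0.5192 -0.0202  0.2088] x [ 0.    -0.001 -1.   ] y [-0.311 -0.95   0.001] F [0.2 0.  0.3] w 0.95 q [-0.09 -0.    1.97 -0.    1.17  1.8 ]
```

View pics/c5.png

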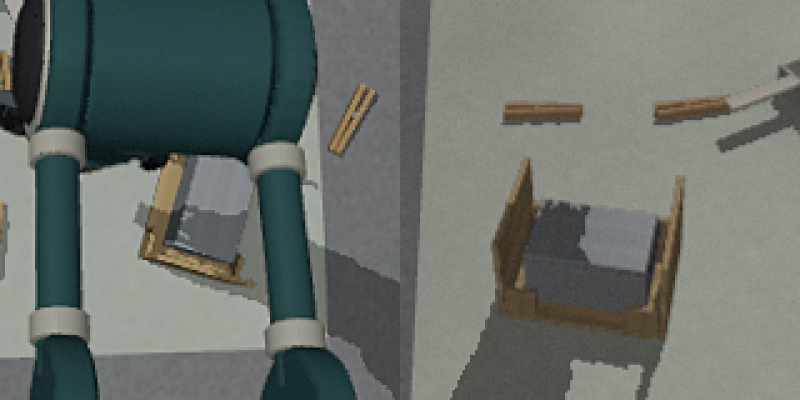

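The tin sits closed, flat and centred in the case: its top is at z ≈ 53 mm, as it should be (5 + 48). The gripper is clear.

```bash
python3 -c "
from workcell import *
print(finish_job())"
```

```text
the job is handed in; nothing more can be done
None
```

I folded the tin's lid shut with the closed fingertips while it stood at its starting place on the machine. I then gripped it across its width, set it down in the plywood case with the two tall ends, and let go. The job was handed in at about 14.7 s; no verdict is reported, so the figures below are my own camera measurements.

| Check | Measured | Needed |
|---|---|---|
| Lid shut before the move | top flat at z ≈ 48 mm, tin not shifted | shut, 48 mm high |
| Tin centre against case centre | within about 2 mm | within 16 mm |
| Tin length against case length | within about 1° | within 20° |
| Tin top in the case | z ≈ 53 mm, so fully down | 5 mm floor + 48 mm tin |
| Tilt | 0.4° from the top camera, 1.7° from the side camera | under 6° |
| Gripper | open, about 18 cm away, wrist force near zero | touching nothing |

- **Camera disagreement:** the two cameras differ by up to about 3 mm and 1.3°. The side camera's larger tilt is probably because it also picks up points on the tin's side.
- **Last top view:** the arm hid part of the case, so the wall check there used only one end wall. The side camera saw the whole case.
- **Failed checks:** none.

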